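# Shut the fuse box and prove its test stud with the tester pen

### The arm

A 6-joint arm with a two-finger parallel gripper is mounted at the origin on the work surface. World frame = base frame: x ahead of the robot, y to its left, z up, the work surface at z = 0. Lengths are in m, angles in rad, forces in N, time in s.
With the tool pointing down it reaches from about 0.375 to 0.925 m from the base axis. Payload 5.7 kg.
Tool frame: the origin (TCP) lies midway between the tips of the shut fingers; the grasp point (between the pads) lies 19 mm behind it; z points along the fingers, y is the line along which they close (so a half turn about z gives the same grasp; the last joint's range is limited). The gripper opens to 88 mm and grips with 3 to 60 N. Pads are 20 mm wide; open, the fingers measure 115 mm over their backs; the gripper's body (75 mm by 178 mm) begins 61 mm behind the grasp point.
Start: joints at [1.066, 0.359, 1.51, -0, 1.272, -0.115], TCP at [0.228, 0.555, 0.223] pointing down, gripper open.
Joint ranges: [-2.97, 2.97], [-1.01, 2.36], [0.21, 2.38], [-0.96, 4.11], [0.2, 2.71], [-2.98, 2.98]. Speed limits (rad/s): [2.39, 2.39, 3.14, 3.14, 3.14, 3.14].

### API

Orientations are given as a unit quaternion [x, y, z, w].
In Python, from bench import move_ptp, servo_line, goto_joints, move_gripper, sleep, inverse_kinematics, capture, PlanningError, close_job, spot_in, silhouettes, current_clock, current_joint_pos, current_qvel, current_joint_torque, current_position, current_orientation, current_force, current_torque, current_finger_gap, current_grip_force gives the robot as it stands. Calls block until the motion is done:
- move_ptp(position, orientation): joint-space move of the TCP to a pose.
- servo_line(position, orientation=None, rate=0.15, contact_N=None): straight line of the TCP; orientation=None keeps the orientation; rate is the mean speed in m/s. With contact_N (N) it stops when the force on the tool has changed by that much, and returns True; else False.
- goto_joints(angles): joint-space move.
- move_gripper(opening): finger opening in m; the grip force is fixed at half the most; returns when the fingers have stopped.
- sleep(seconds).
- inverse_kinematics(position, orientation): joint angles nearest the present ones, or None.
- capture(name): name is "scene" or "top" or "wrist"; returns a dict with "image" (400x640x3 uint8, blue, green, red), "range_z" (400x640 float32, m along the optical axis (not along the pixel's ray), 0 where there is no reading), "intrinsics" (3x3 intrinsics, pixels), "k1" (the pictures are not rectified: a ray, as slopes to the right and down, at radius r is drawn at 1 + k1 r^2 times it, then the intrinsics apply), "R" (3x3) and "t" (3): a world point X has camera coordinates R X + t. Camera axes: x right, y down, z forward; pixel columns grow to the right and rows downward; lengths in m; the calibration is good to about 2 mm. A picture is of the moment at which its call begins.
A pose or a line that the arm cannot do raises PlanningError and nothing moves.
- close_job(): hands the job in; it is judged then, once.
Trained networks look in the newest picture that a camera, given by its name, has taken for a name from the list of things; names that differ only in an ending like _2 or _b are one class to them, and where a whole thing is asked for, a point or a joint stands for the part that bears it (a point fixed in the world has none). Each returns a list of dicts, best first, with "conf" (0 to 1); they miss things now and then, are a little off and sometimes report something else, mostly with a low value. They report only what shows in the picture. A call takes as long as a camera call.
- spot_in(camera, query): "xy" ([column, row] in pixels, amid what is visible of it).
- silhouettes(camera, query): "region" (400x640 bool, what is visible of it) and "xy" ([column, row] in pixels, amid what is visible of it).
Readings, each from a call of its own:
- current_clock(): time.
- current_joint_pos(): joint angles.
- current_qvel(): joint speeds.
- current_joint_torque(): joint torques, N m.
- current_position(): TCP position.
- current_orientation(): TCP orientation.
- current_force(): force on the tool from outside, world axes, zero at the start.
- current_torque(): the same for the moment, N m.
- current_finger_gap(): finger opening in m.
- current_grip_force(): force on a finger pad.
Only numpy, scipy, OpenCV 4.12 (cv2) and the standard library are available. Lean on these libraries where they do the work, as an engineer would, in place of code of your own. Each camera call takes 0.05 s, during which the arm holds its last target. There are 200 camera calls.

### The job

The grey fuse box has its new fuses in: first shut its sloping lid fully, then draw the yellow tester pen out of its stand and hold its tip on the brass test stud in the middle of the lid's red ring, with the pen square to the lid, pressing lightly so that the sprung stud sinks part of the way but does not bottom. Finish while still holding the pen there, with the lid shut, and leave the other things on the ledge where they are.

Things in the scene. Friction and masses are not known exactly. Their poses are not given: they have to be found in the camera images.
- lid (a joint): hinge of the fuse box's lid, rad: 0 = shut, grows as the front edge lifts (starts 0.9 to 1.3). A stiff hinge: the lid stays where it is left; about 2 N on its front edge moves it. It can be pushed shut from above with closed fingers
- lid_hinge (a point): point on the lid's hinge line, mid-width, at the far upper edge of the box, 120 mm above the ledge. Axes turn with the lid: y along the hinge line, -x from the hinge to the lid's free front edge, z out of the lid's outer face. The lid is a grey plate 170 mm (x) by 140 mm (y), 8 mm thick, its underside in the plane z = 0 of this frame. Shut, it slopes 25 degrees down from the hinge towards the front
- lid_edge (a point): middle of the lid's free front edge, on its outer face; in the lid_hinge frame at (-170, 0, 8) mm; same axes
- box: the grey fuse box, fixed, 150 mm deep (x) by 130 mm wide (y), 120 mm high at the back (+x), 50 mm at the front, hinge at the back; origin under its centre; its front roughly faces the robot
- stud_top (a point): centre of the flat top face of the brass test stud, 20 mm across, in the lid's outer face inside a red ring 36 mm across and 4 mm thick. Axes as lid_hinge: z out of the lid along the stud. At rest it stands 16 mm out of the lid's outer face, at (-75, 0, 24) mm in the lid_hinge frame; moves in when pressed
- stud (a joint): how far the stud is pressed in, m: 0 = out, 0.010 = bottomed. Spring: about 1 N to start it, 2.8 N half way, 4.5 N at the bottom
- pen_center (a point): middle of the yellow tester pen, a round pen 150 mm long and 16 mm across, 40 to 85 g, standing upright in its stand, steel tip down; z from the tip to the red cap. The tip is 75 mm below this point, the cap end 75 mm above. The yellow body is a plain 16 mm cylinder from 28 mm to 150 mm from the tip; a metal probe 6 mm across makes the first 18 mm, then a cone. 88 mm of the pen stand out of the stand
- pen_tip (a point): flat end of the pen's 6 mm steel probe, on the axis; axes as pen_center
- pen: the same pen; origin at its tip
- stand: the pen's black stand, fixed, a 70 x 70 x 70 mm block with an upright hole 17 mm across and 62 mm deep in the middle of its top; origin under its centre
- lantern: blue plastic lantern with a red press button and a wire bail, 100 mm across, 180 mm high; origin under its centre; leave alone
- key_tray: flat aluminium tray with keys, 110 x 170 x 18 mm; origin under its centre; leave alone
- dish: small white ceramic dish, 90 mm across, 28 mm high; origin under its centre; leave alone
- tape: roll of black tape lying flat, 84 mm across, 19 mm high; origin under its centre; leave alone
- driver: screwdriver with orange handle lying on the ledge; leave alone
- spray: upright blue can, 54 mm across, 150 mm high; origin under its centre; leave alone

How it is judged:
By the outcome, as a careful person would: the job done as asked, in the order asked, and still so for the second after the job is handed in, while the arm keeps its last pose, push and grip.
It also fails if it takes over 64 s, if anything falls off the work surface, if the arm or the gripper's body presses on something with over 40 N, if the wrist force passes 120 N, or if a joint passes its speed limit or range.

## Working session

There is one attempt and no reset: what is moved stays moved. The work goes in short steps, each a Python script; the robot and the scene stay as the last script left them, time stands still between calls to the robot, and variables do not carry over. Pictures are saved under pics/ and viewed, at most 10 in all, crops included, and the job is handed in when it is done.

```bash
mkdir -p pics; ls
cat > h.py <<'E'
import numpy as np, cv2
from bench import *
from scipy.spatial.transform import Rotation as Rot
def ray(c,px):
    K=np.array(c["intrinsics"]);k=c["k1"]
    px=np.atleast_2d(np.asarray(px,float))
    d=np.c_[(px[:,0]-K[0,2])/K[0,0],(px[:,1]-K[1,2])/K[1,1]]
    s=d.copy()
    for _ in range(15): s=d/(1+k*(s**2).sum(1,keepdims=True))
    return s
def cloud(c,mask):
    z=c["range_z"]; v,u=np.nonzero(mask&(z>0)); s=ray(c,np.c_[u,v]); zz=z[v,u][:,None]
    return (np.c_[s*zz,zz]-np.array(c["t"]))@np.array(c["R"])
def quat(xax,zax):
    z=np.array(zax,float);z/=np.linalg.norm(z);x=np.array(xax,float);x-=z*(x@z);x/=np.linalg.norm(x)
    return Rot.from_matrix(np.c_[x,np.cross(z,x),z]).as_quat()
E
python3 - <<'E'
from h import *
ims=[]
for n in("scene","top"):
    c=capture(n); ims.append(c["image"]); cv2.imwrite(f"pics/{n}0.png",c["image"])
    print(n,np.round(-np.array(c["R"]).T@np.array(c["t"]),3))
    for q in("lid","box","stud_top","pen","stand","lantern","spray","dish","tape","key_tray","driver"):
        for r in silhouettes(n,q)[:1]:
            p=cloud(c,r["region"]); print(q,round(r["conf"],2),np.round(r["xy"]),len(p),*(np.round(np.percentile(p,[3,50,97],axis=0),3).tolist() if len(p) else []))
cv2.imwrite("pics/both.png",cv2.resize(np.vstack(ims),(480,600)))
E
```

```text
pics
scene [ 0.977 -0.602  1.181]
lid 0.56 [345. 131.] 1373 [0.5, 0.187, 0.132] [0.554, 0.249, 0.19] [0.613, 0.319, 0.241]
box 0.64 [343. 143.] 2533 [0.468, 0.188, 0.004] [0.553, 0.241, 0.14] [0.615, 0.32, 0.239]
stud_top 0.59 [260. 237.] 68 [0.502, -0.235, 0.083] [0.51, -0.231, 0.129] [0.514, -0.223, 0.16]
pen 0.47 [257. 236.] 71 [0.502, -0.235, 0.082] [0.51, -0.231, 0.129] [0.514, -0.223, 0.16]
stand 0.86 [264. 247.] 590 [0.47, -0.268, 0.006] [0.522, -0.237, 0.068] [0.548, -0.195, 0.074]
lantern 0.57 [344. 130.] 1376 [0.5, 0.188, 0.132] [0.555, 0.248, 0.19] [0.613, 0.319, 0.242]
spray 0.66 [209. 315.] 596 [0.514, -0.521, 0.021] [0.549, -0.499, 0.136] [0.559, -0.475, 0.153]
dish 0.62 [307. 203.] 423 [0.514, -0.03, 0.001] [0.548, 0.012, 0.015] [0.59, 0.045, 0.03]
tape 0.76 [272. 335.] 336 [0.638, -0.453, 0.001] [0.685, -0.42, 0.018] [0.716, -0.379, 0.023]
key_tray 0.77 [353. 246.] 1557 [0.71, -0.132, -0.001] [0.768, -0.051, 0.004] [0.826, 0.032, 0.019]
top [0.448 0.009 1.386]
lid 0.63 [235. 215.] 1648 [0.493, 0.189, 0.133] [0.547, 0.253, 0.195] [0.61, 0.318, 0.245]
box 0.58 [244. 220.] 2257 [0.47, 0.189, 0.004] [0.533, 0.246, 0.174] [0.61, 0.317, 0.244]
pen 0.44 [388. 228.] 44 [0.496, -0.234, 0.073] [0.503, -0.224, 0.151] [0.509, -0.22, 0.163]
stand 0.75 [385. 234.] 461 [0.464, -0.265, 0.019] [0.5, -0.223, 0.071] [0.54, -0.188, 0.076]
lantern 0.65 [185. 202.] 1036 [0.557, 0.418, 0.017] [0.598, 0.452, 0.135] [0.644, 0.507, 0.174]
dish 0.72 [320. 217.] 523 [0.514, -0.033, 0.002] [0.553, 0.005, 0.016] [0.591, 0.047, 0.032]
tape 0.8 [430. 192.] 263 [0.634, -0.454, 0.001] [0.673, -0.411, 0.019] [0.712, -0.374, 0.025]
key_tray 0.93 [335. 161.] 1455 [0.711, -0.131, -0.001] [0.768, -0.054, 0.005] [0.825, 0.029, 0.021]
driver 0.6 [248. 148.] 198 [0.756, 0.244, 0.001] [0.801, 0.257, 0.023] [0.842, 0.273, 0.032]
```

View pics/both.png

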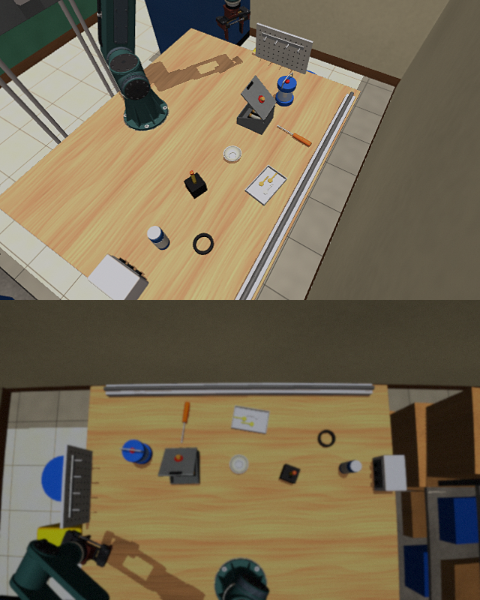

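The scene picture shows the open box at about (345,140), with the pen in its stand at about (260,240). In the top picture they are at about (240,218) and (387,230). Next I'll fit the lid plane.

```bash
cat >> h.py <<'E'
def lidfit(cams,qs=("lid",)):
    P=[]
    for n in cams:
        c=capture(n); r=silhouettes(n,"lid")
        if r: 
            m=cv2.erode(r[0]["region"].astype(np.uint8),np.ones((3,3)))>0
            P.append(cloud(c,m))
    P=np.vstack(P); g=np.random.default_rng(0); best=None
    for _ in range(500):
        a,b,d=P[g.choice(len(P),3,False)]; n=np.cross(b-a,d-a); l=np.linalg.norm(n)
        if l<1e-5: continue
        n/=l; k=abs((P-a)@n)<.003
        if best is None or k.sum()>best.sum(): best=k
    Q=P[best]; m=Q.mean(0); n=np.linalg.svd(Q-m)[2][2]; n*=np.sign(n[2])
    return n,m,Q,P
E
python3 - <<'E'
from h import *
for cams in(("scene",),("top",),("scene","top")):
    n,m,Q,P=lidfit(cams)
    h=n[:2]/np.linalg.norm(n[:2]); ang=np.arccos(n[2])
    hz=np.cross(n,[0,0,1]);hz/=np.linalg.norm(hz)  # hinge dir
    up=np.cross(hz,n); 
    (c,s,a)=cv2.minAreaRect(np.c_[(Q-m)@hz,(Q-m)@up].astype(np.float32)*1000)
    print(cams,len(Q),len(P),n.round(3),m.round(3),"tilt",np.degrees(ang).round(1),"head",np.degrees(np.arctan2(h[1],h[0])).round(1),"rect",c,s,a, "hz",hz.round(3),"up",up.round(3))
c=capture("top"); cv2.imwrite("pics/t1.png",cv2.resize(c["image"][150:300,180:440],None,fx=3,fy=3))
E
```

```text
('scene',) 1011 1230 [0.694 0.015 0.72 ] [0.557 0.25  0.186] tilt 44.0 head 1.2 rect (-3.947620391845703, -0.8737869262695312) (161.65582275390625, 134.0123748779297) 89.74861907958984 hz [ 0.021 -1.     0.   ] up [-0.72  -0.015  0.694]
('top',) 1279 1466 [0.691 0.016 0.722] [0.55  0.253 0.192] tilt 43.8 head 1.3 rect (-0.45440673828125, -4.432289123535156) (130.64633178710938, 167.85240173339844) 0.07929258793592453 hz [ 0.023 -1.     0.   ] up [-0.722 -0.017  0.692]
('scene', 'top') 1349 1543 [0.689 0.015 0.724] [0.549 0.253 0.192] tilt 43.6 head 1.2 rect (-1.7113494873046875, -6.2450408935546875) (175.02394104003906, 135.5762176513672) 89.33087921142578 hz [ 0.021 -1.     0.   ] up [-0.724 -0.016  0.689]
```

View pics/t1.png

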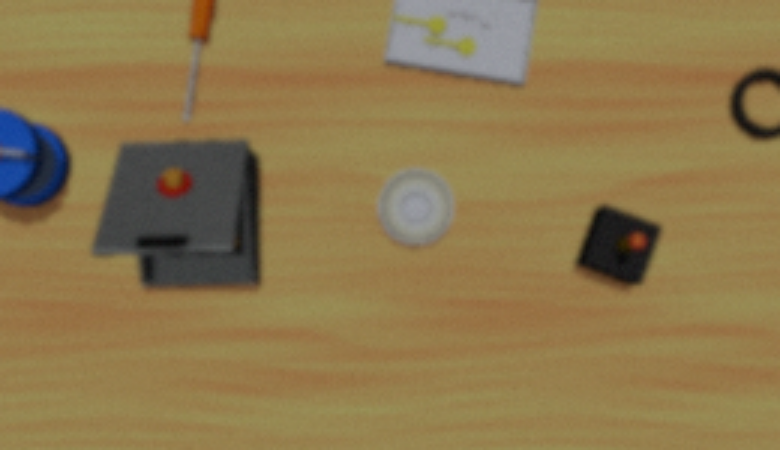

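```bash
cat > s1.py <<'E'
from h import *
H=np.array([.611,.254,.12]); f=np.array([-1,-.022,0]); Z=np.array([0,0,1.])
q=quat([1,.022,0],[0,0,-1])
def P(deg,r=.138,off=.008):
    a=np.radians(deg); return H+r*(np.cos(a)*f+np.sin(a)*Z)+off*(-np.sin(a)*f*-1*-1+np.cos(a)*Z)
print(P(44),P(-25),current_orientation(),Rot.from_quat(current_orientation()).as_matrix().round(2))
qs=[q,quat([-1,-.022,0],[0,0,-1])]
def cost(x):
    j=inverse_kinematics(P(44)+[0,0,.08],x); print(j); return 9e9 if j is None else np.abs(np.array(j)-current_joint_pos()).max()
q=min(qs,key=cost)
move_gripper(0)
move_ptp(P(44)+[0,0,.07],q)
print(current_force())
print("touch",servo_line(P(44)-[0,0,.01],q,.08,contact_N=2.0),current_position(),current_force())
for a in range(40,-20,-10):
    servo_line(P(a),q,.12); print(a,current_position().round(3) if hasattr(current_position(),'round') else current_position(),np.round(current_force(),1))
E
python3 s1.py
```

```text
[0.51728837 0.25193834 0.22161757] [0.48254858 0.25117407 0.06892914] [ 1.93692778e-01  9.81062233e-01 -4.65218236e-05 -2.02706693e-05] [[-0.92  0.38 -0.  ]
 [ 0.38  0.92 -0.  ]
 [ 0.   -0.   -1.  ]]
[ 3.33187818e-01  2.62249272e-01  1.45371663e+00 -4.44089210e-16
  1.42562675e+00  1.88198769e+00]
[ 3.33187818e-01  2.62249272e-01  1.45371663e+00 -4.44089210e-16
  1.42562675e+00 -1.25960496e+00]
[0.25485227 1.01755047 0.10977913]
touch False [0.5175497  0.25204565 0.21201721] [ 0.56657744 -0.43967974  0.1919232 ]
40 [0.51  0.252 0.216] [-0.1 -0.1  1.2]
30 [0.495 0.251 0.196] [0.  0.3 0.8]
20 [0.484 0.251 0.175] [-0.6  0.2  0.7]
10 [0.477 0.251 0.152] [0.8 0.4 0. ]
0 [0.473 0.251 0.128] [ 0.   0.8 -0. ]
-10 [0.474 0.251 0.104] [0.1 0.3 1.3]
```

Run:
```python
from h import *
c=capture("scene"); cv2.imwrite("pics/s2.png",cv2.resize(c["image"][60:260,230:460],None,fx=3,fy=3))
print(current_clock(),current_finger_gap(),current_position(),current_joint_pos())
```

```text
7.7583 0.0004941096599261703 [0.47405389 0.25108311 0.10450017] [ 3.58310772e-01  4.07670175e-01  1.77765360e+00 -3.31207414e-05
  9.55910734e-01 -1.23444063e+00]
```

View pics/s2.png

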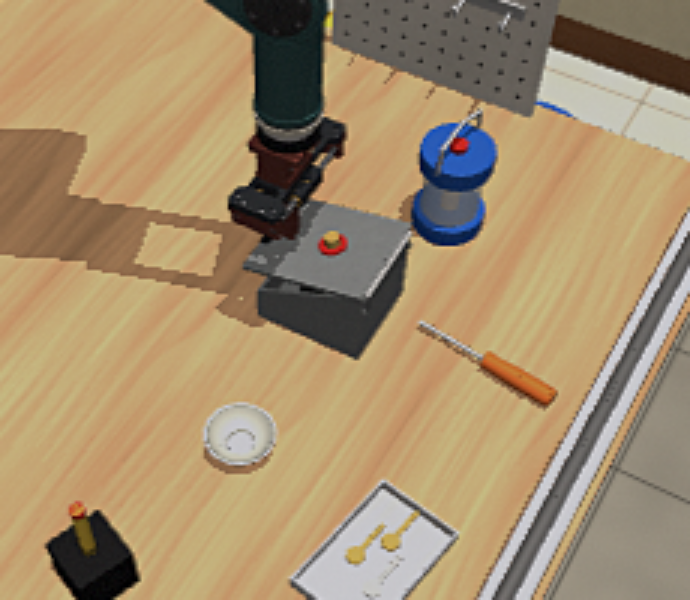

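The lid, at about (340,245), is following the fingers and is nearly level. I'll keep pushing until it hits firm contact, then back off and re-measure it.

Run:
```python
from h import *
H=np.array([.611,.254,.12]); f=np.array([-1,-.022,0]); Z=np.array([0,0,1.])
def P(deg,r=.138,off=.008):
    a=np.radians(deg); return H+r*(np.cos(a)*f+np.sin(a)*Z)+off*(-np.sin(a)*f+np.cos(a)*Z)
print(servo_line(P(-17),None,.06,contact_N=12),np.round(current_force(),1))
print(servo_line(P(-34),None,.04,contact_N=12),current_position(),np.round(current_force(),1))
servo_line(np.array(current_position())+[-.02,0,.12],None,.25)
move_ptp([.42,.05,.30],quat([-1,0,0],[0,0,-1]))
for cams in(("scene",),("top",)):
    n,m,Q,P_=lidfit(cams)
    hz=np.cross(n,[0,0,1]);hz/=np.linalg.norm(hz);dn=np.cross(n,hz)
    c,s,a=cv2.minAreaRect(np.c_[(Q-m)@hz,(Q-m)@dn].astype(np.float32)*1000)
    print(cams,n.round(4),"tilt",np.degrees(np.arccos(n[2])).round(1),"head",np.degrees(np.arctan2(n[1],n[0])).round(1),c,s,a,"ctr",(m+c[0]/1e3*hz+c[1]/1e3*dn).round(4))
    c=capture(cams[0]); r=spot_in(cams[0],"stud_top")
    im=cv2.cvtColor(c["image"],cv2.COLOR_BGR2HSV)
    hsv=im.astype(int); red=((hsv[...,0]<6)|(hsv[...,0]>174))&(hsv[...,1]>150)&(hsv[...,2]>60)
    p=cloud(c,red); k=np.linalg.norm(p[:,:2]-[.54,.253],axis=1)<.05
    print("stud",r[:1],"red",k.sum(),p[k].mean(0).round(4) if k.any() else "",p[k].min(0).round(3),p[k].max(0).round(3))
    r=silhouettes(cams[0],"pen")
    if r:
        p=cloud(c,r[0]["region"]); k=p[:,2]>.145; print("pen",r[0]["conf"],k.sum(),np.median(p[k],0).round(4),p[k].min(0).round(3),p[k].max(0).round(3))
print(current_clock())
```

```text
False [ 0.7 -0.3 -0.5]
True [0.48220648 0.25121685 0.0725234 ] [-3.  -0.3 13.2]Traceback (most recent call last):
  File "<stdin>", line 10, in <module>
  File "h.py", line 24, in lidfit
    P=np.vstack(P); g=np.random.default_rng(0); best=None
    return _nx.concatenate(arrs, 0, dtype=dtype, casting=casting)
           ~~~~~~~~~~~~~~~^^^^^^^^^^^^^^^^^^^^^^^^^^^^^^^^^^^^^^^
ValueError: need at least one array to concatenate
```

```bash
cat >> h.py <<'E'
def boxfit(c):
    P=cloud(c,np.ones((400,640),bool)); k=(abs(P[:,0]-.535)<.11)&(abs(P[:,1]-.252)<.09)&(P[:,2]>.035)&(P[:,2]<.16); P=P[k]
    g=np.random.default_rng(0); best=None
    for _ in range(400):
        a,b,d=P[g.choice(len(P),3,False)]; n=np.cross(b-a,d-a); l=np.linalg.norm(n)
        if l<1e-5: continue
        n/=l
        if abs(n[2])<.7: continue
        k=abs((P-a)@n)<.003
        if best is None or k.sum()>best.sum(): best=k
    Q=P[best]; m=Q.mean(0); n=np.linalg.svd(Q-m)[2][2]; n*=np.sign(n[2])
    hz=np.cross(n,[0,0,1]);hz/=np.linalg.norm(hz);dn=np.cross(n,hz)
    r,s,a=cv2.minAreaRect(np.c_[(Q-m)@hz,(Q-m)@dn].astype(np.float32)*1000)
    ctr=m+r[0]/1e3*hz+r[1]/1e3*dn
    print(n.round(4),"tilt",np.degrees(np.arccos(n[2])).round(1),"head",np.degrees(np.arctan2(n[1],n[0])).round(1),np.round(s),round(a,1),"ctr",ctr.round(4))
    return n,ctr
def redpts(c,near,rad):
    hsv=cv2.cvtColor(c["image"],cv2.COLOR_BGR2HSV).astype(int); red=((hsv[...,0]<7)|(hsv[...,0]>174))&(hsv[...,1]>130)&(hsv[...,2]>50)
    p=cloud(c,red); return p[np.linalg.norm(p[:,:2]-near,axis=1)<rad]
E
python3 - <<'E'
from h import *
move_gripper(.05)
for n in("scene","top"):
    c=capture(n); boxfit(c)
    for near in([.54,.253],[.505,-.227]):
        p=redpts(c,near,.05); print(n,len(p),*(np.percentile(p,[2,50,98],axis=0).round(3).tolist() if len(p) else []))
move_ptp([.44,-.225,.27],quat([-1,0,0],[0,0,-1]))
c=capture("wrist"); cv2.imwrite("pics/w1.png",c["image"])
p=redpts(c,[.505,-.227],.05); print("w",len(p),np.percentile(p,[2,50,98],axis=0).round(4).tolist() if len(p) else "")
print(current_clock(), current_joint_pos(), current_position(), -np.array(c["R"]).T@np.array(c["t"]))
E
```

```text
[-0.4166 -0.01    0.9091] tilt 24.6 head -178.6 [180. 144.] 88.8 ctr [0.537  0.2529 0.0936]
scene 27 [0.529, 0.239, 0.091] [0.545, 0.248, 0.101] [0.558, 0.275, 0.11]
scene 8 [0.499, -0.234, 0.152] [0.508, -0.229, 0.158] [0.514, -0.22, 0.161]
[-0.4145 -0.0121  0.91  ] tilt 24.5 head -178.3 [175. 138.] 89.2 ctr [0.5346 0.254  0.0947]
top 45 [0.528, 0.237, 0.093] [0.544, 0.249, 0.103] [0.554, 0.27, 0.109]
top 10 [0.496, -0.255, 0.067] [0.501, -0.246, 0.072] [0.516, -0.234, 0.158]
w 102 [[0.4959, -0.2357, 0.1523], [0.4996, -0.2276, 0.1581], [0.5118, -0.2217, 0.1595]]
12.5417 [-6.10723567e-01  1.60806961e-01  1.66574146e+00  6.28156476e-04
  1.31523630e+00 -2.18274399e+00] [ 0.44015583 -0.22372158  0.27013226] [ 0.3650535  -0.22442587  0.43265787]
```

View pics/w1.png

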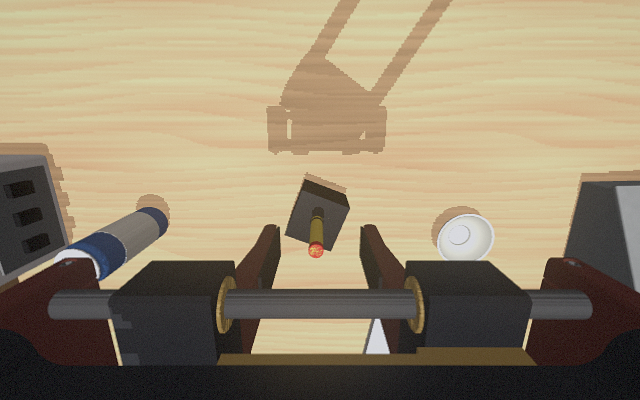

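The wrist view shows the pen cap at about (316,250), between the fingers, and the dish is well clear. I'll pin the cap centre down from its top face, then grasp and draw the pen out.

Run:
```python
from h import *
c=capture("wrist")
p=redpts(c,[.505,-.227],.03); t=p[p[:,2]>.1565]
C=(t.min(0)+t.max(0))/2; print(len(t),t.min(0).round(4),t.max(0).round(4),C.round(4))
r=silhouettes("wrist","stand")
if r:
    p=cloud(c,r[0]["region"]); k=abs(p[:,2]-.07)<.004
    b=cv2.minAreaRect((p[k][:,:2]*1000).astype(np.float32)); print("stand",b,r[0]["conf"])
n=np.array([-.4226,-.0118,.9063]);q=quat([-1,0,0],-n)
for h in (.088,.2): print(inverse_kinematics(np.array([.54,.253,.115])+h*n,q))
```

```text
94 [ 0.4958 -0.2365  0.1565] [ 0.5122 -0.2213  0.1602] [ 0.504  -0.2289  0.1584]
stand ((504.2627868652344, -228.7259979248047), (70.24378204345703, 71.30257415771484), 68.28595733642578) 0.58
[ 0.46278251  0.1815997   1.95512622 -0.3082348   0.62740717 -0.88928091]
[ 0.51591409 -0.00551573  1.87739166 -0.25681196  0.89521712 -0.92884648]
```

Run:
```python
from h import *
q=quat([-1,0,0],[0,0,-1]); X=np.array([.504,-.2288,0])
move_ptp(X+[0,0,.22],q)
print(servo_line(X+[0,0,.096],q,.15,contact_N=6),current_position())
f0=np.array(current_force())
move_gripper(0.008); print("gap",current_finger_gap(),current_grip_force(),"dF",(np.array(current_force())-f0).round(2))
servo_line(X+[0,0,.19],None,.1); print(np.round(current_force(),1),current_finger_gap(),current_grip_force())
servo_line(X+[0,0,.25],None,.2)
c=capture("scene"); cv2.imwrite("pics/s3.png",cv2.resize(c["image"][150:300,180:340],None,fx=4,fy=4)); print(current_clock(),current_position())
```

```text
False [ 0.50459307 -0.22930281  0.0970929 ]
gap 0.015694955026266652 29.99798208475113 dF [ 0.47 -0.93  0.73]
[ 0.7  0.5 -0.9] 0.015649588743950046 29.99750465154648
16.2667 [ 0.503253   -0.22832184  0.24856266]
```

View pics/s3.png

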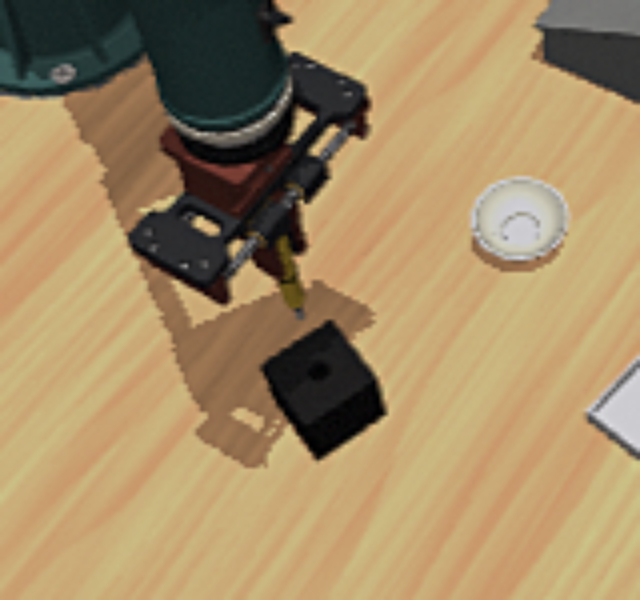

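The pen is drawn out and hangs in line with the fingers, and the stand's hole at about (320,370) is empty. Next I'll go to the standoff above the stud, square to the lid, and look.

```bash
cat >> h.py <<'E'
yaw=np.radians(1.5); n_l=np.array([-np.sin(np.radians(24.9))*np.cos(yaw),-np.sin(np.radians(24.9))*np.sin(yaw),np.cos(np.radians(24.9))])
Q_L=quat([-1,-np.tan(yaw),0],-n_l)
L=.088
def avgF(k=25):
    F=[]
    for _ in range(k): F.append(current_force()); sleep(.01)
    return np.mean(F,0)
E
python3 - <<'E'
from h import *
S=np.array([.536,.253,.110])
move_ptp([.44,0,.32],quat([-1,0,0],[0,0,-1]))
move_ptp(S+(L+.07)*n_l,Q_L)
sleep(.3)
for n in("wrist","top","scene"):
    c=capture(n)
    if n!="wrist": print(n); boxfit(c)
    p=redpts(c,S[:2],.035); print(len(p),np.percentile(p,[2,50,98],axis=0).round(4).tolist() if len(p) else "")
    r=silhouettes(n,"stud_top")[:1]; print([(x["conf"],x["xy"]) for x in r])
    if n=="wrist": cv2.imwrite("pics/w2.png",c["image"])
    if n=="scene": cv2.imwrite("pics/s4.png",cv2.resize(c["image"][80:230,260:420],None,fx=4,fy=4))
F=[];X=[]
for _ in range(20): F.append(current_force()); X.append(current_position()); sleep(.01)
print(current_clock(),np.mean(F,0).round(2),np.std(F,0).round(2),np.mean(X,0).round(4),np.std(X,0).round(4),(S+(L+.07)*n_l).round(4))
E
```

```text
412 [[0.5239, 0.2377, 0.092], [0.5353, 0.2537, 0.0981], [0.5536, 0.2702, 0.1066]]
[(0.71, [142.9, 149.7])]
top
[-0.4173 -0.0025  0.9088] tilt 24.7 head -179.7 [138. 175.] 0.5 ctr [0.5345 0.2539 0.0943]
47 [[0.5249, 0.2382, 0.0911], [0.5442, 0.2491, 0.1018], [0.5535, 0.2701, 0.1112]]
[]
scene
[-0.4165 -0.0067  0.9091] tilt 24.6 head -179.1 [141. 181.] 1.2 ctr [0.538  0.2551 0.0935]
27 [[0.5276, 0.2392, 0.0905], [0.5472, 0.2482, 0.1012], [0.558, 0.2742, 0.1107]]
[]
19.025 [-0.09  0.23 -0.34] [0.62 0.51 0.47] [0.4695 0.2512 0.2533] [0. 0. 0.] [0.4695 0.2513 0.2533]
```

View pics/w2.png

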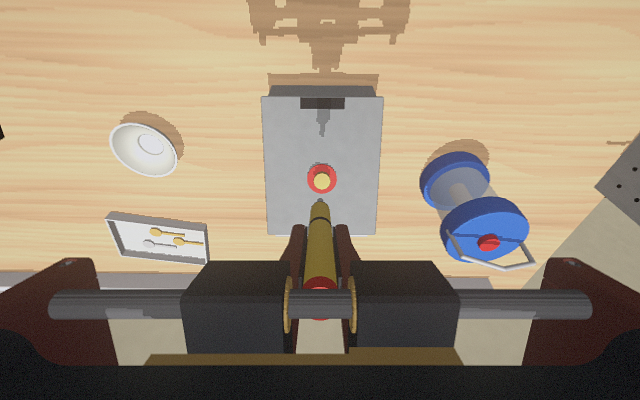

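View pics/s4.png

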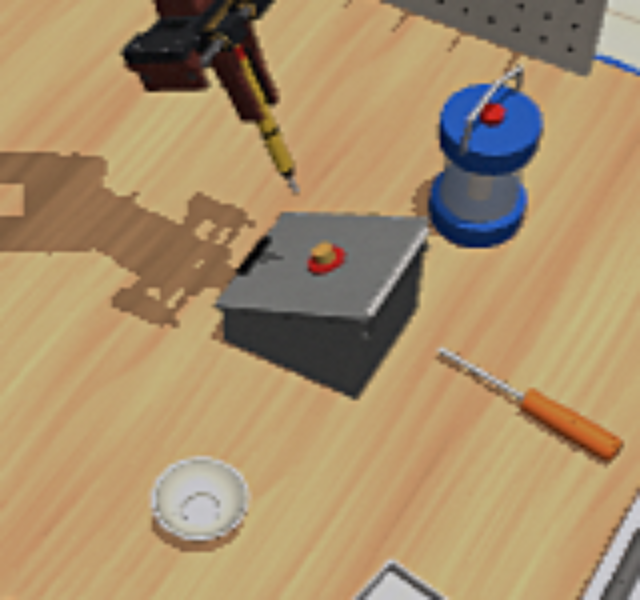

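The wrist picture shows the tip at (320,200), the stud at (321,180) inside its ring, and the lid shut. The scene picture agrees: the lid is flush and the pen is square to it. I'll approach and press in small steps, reading the averaged force.

Run:
```python
from h import *
S=np.array([.5345,.2537,.110])
c=capture("wrist"); R,t,K=map(np.array,(c["R"],c["t"],c["intrinsics"]))
def pj(X):
    x=R@X+t; s=x[:2]/x[2]; s=s*(1+c["k1"]*(s@s)); return (K[:2,:2]@s+K[:2,2]).round(1)
print("tip",pj(np.array([.536,.253,.110])+.07*n_l),"stud",pj(S))
servo_line(S+(L+.008)*n_l,Q_L,.08); sleep(.3)
f0=avgF(40); prev=0
for d in np.arange(.006,-.014,-.001):
    servo_line(S+(L+d)*n_l,Q_L,.02); f=(avgF(15)-f0); fn=f@n_l
    print(round(d*1000,1),fn.round(2),f.round(2),end=" | ")
    if fn>2.3: break
sleep(.2); f=avgF(40)-f0
print("\nfinal",(f@n_l).round(2),f.round(2),current_position(),current_finger_gap(),current_clock())
np.save("f0.npy",f0); np.save("d.npy",d)
```

```text
tip [320.  199.8] stud [320.6 181.8]
6.0 -0.07 [-0.29 -0.28 -0.21] | 5.0 0.11 [-0.13 -0.22  0.05] | 4.0 0.27 [-0.13  0.05  0.23] | 3.0 -0.01 [-0.16  0.11 -0.09] | 2.0 -0.18 [ 0.   -0.03 -0.2 ] | 1.0 -0.1 [-0.22  0.1  -0.21] | 0.0 1.13 [-0.66  0.25  0.94] | -1.0 1.29 [-0.42 -0.07  1.23] | -2.0 1.87 [-0.89  0.2   1.65] | -3.0 2.06 [-0.61 -0.03  1.99] | -4.0 2.28 [-0.82  0.09  2.14] | -5.0 2.96 [-0.97 -0.03  2.82] | 
final 2.74 [-0.73  0.1   2.68] [0.49958689 0.2528062  0.18528722] 0.01562915542686545 25.6583
```

Run:
```python
from h import *
sleep(.5); print(((avgF(40)-np.load("f0.npy"))@n_l).round(2))
c=capture("top"); boxfit(c)
c=capture("wrist"); a=cv2.resize(c["image"][120:320,230:410],None,fx=2.2,fy=2.2)
c=capture("scene"); b=cv2.resize(c["image"][80:230,260:395],(396,440)); cv2.imwrite("pics/f.png",np.hstack([a,b]))
```

```text
2.82
[-0.4121 -0.0177  0.911 ] tilt 24.4 head -177.5 [175. 137.] 89.0 ctr [0.5342 0.2536 0.0942]
```

View pics/f.png

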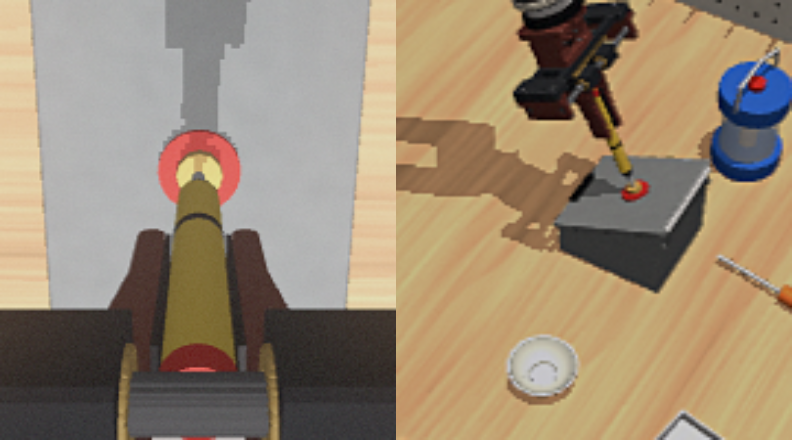

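The picture shows the tip centred on the brass stud at (198,178), inside the red ring, with the lid flush. The force is about 2.8 N, roughly half of the stud's travel.

```bash
python3 -c "
from bench import *
print(close_job(),current_clock())"
```

```text
the job is handed in; nothing more can be done
the job is handed in; nothing more can be done
```

The lid is shut and the pen is held square on the brass stud at about 2.8 N, roughly half the stud's travel; nothing else was handled, and the job was handed in at about 27 s.

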